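# Spread the sanding blocks and shut the toolbox drawer

## Task

The toolbox drawer will not shut over the heap of cork blocks: spread the four blocks into one even layer, one lying flat about the middle of each of the four grey squares on the drawer liner, and set the round cork pad flat down into the round hollow between them. Then push the drawer fully shut, leaving the tin, screwdriver and pliers beside the drawer where they are.

Things in the scene. Friction and masses are not known exactly. Their poses are not given: they have to be found in the camera images.
- block_a: cork sanding block, 75 x 45 x 32 mm (own x, y, z), 50 g, one of four alike that start as a crisscross heap in the drawer: two on the floor about 29 mm apart, one bridging them, one on top. Origin at its centre
- block_b: cork sanding block, 75 x 45 x 32 mm (own x, y, z), 50 g, one of four alike that start as a crisscross heap in the drawer: two on the floor about 29 mm apart, one bridging them, one on top. Origin at its centre
- block_c: cork sanding block, 75 x 45 x 32 mm (own x, y, z), 50 g, one of four alike that start as a crisscross heap in the drawer: two on the floor about 29 mm apart, one bridging them, one on top. Origin at its centre
- block_d: cork sanding block, 75 x 45 x 32 mm (own x, y, z), 50 g, one of four alike that start as a crisscross heap in the drawer: two on the floor about 29 mm apart, one bridging them, one on top. Origin at its centre
- pad: round cork sanding pad, a disc 60 mm in diameter and 36 mm tall, 50 g, starting flat on the shelf to the left or right of the drawer. Origin at its centre, z along its axis
- drawer (a joint): how far the drawer of the fixed flat grey toolbox (230 deep, 440 wide, 95 mm tall, behind the drawer) is pushed in, m: 0 fully out towards the robot, 0 to 0.015 at the start, 0.22 fully shut; 2 N moves it. Inside it is 200 (x) x 380 mm (y); its black rubber liner's top is 20 mm above the shelf, its 5 mm side and back walls reach 50 mm, the opening in the toolbox reaches 72 mm above the shelf
- drawer_lip (a point): middle of the front edge of the drawer's black pull lip (120 mm wide, 14 mm tall, sticks out 14 mm from the front panel, which is 8 mm thick, 420 wide, its top 76 mm above the shelf), 66 mm above the shelf; its +x points in the closing direction, y along the front panel to the left; moves with the drawer
- hollow (a point): centre of the floor of the round hollow in the middle of the drawer liner: 70 mm in diameter, 8 mm deep, its floor 12 mm above the shelf; axes as drawer_lip; moves with the drawer
- field0 (a point): centre of the light grey 90 mm square marked on the drawer liner at its front right as the robot sees it, on the liner's top, 20 mm above the shelf; axes as drawer_lip; moves with the drawer
- field1 (a point): centre of the light grey 90 mm square marked on the drawer liner at its front left as the robot sees it, on the liner's top, 20 mm above the shelf; axes as drawer_lip; moves with the drawer
- field2 (a point): centre of the light grey 90 mm square marked on the drawer liner at its rear right as the robot sees it, on the liner's top, 20 mm above the shelf; axes as drawer_lip; moves with the drawer
- field3 (a point): centre of the light grey 90 mm square marked on the drawer liner at its rear left as the robot sees it, on the liner's top, 20 mm above the shelf; axes as drawer_lip; moves with the drawer
- tin: bystander: steel can, 68 mm across, 75 mm tall, on the other side of the drawer than the pad; origin under its centre
- screwdriver: bystander: yellow-handled screwdriver, 200 mm, left; lies along its x
- pliers: bystander: steel pliers, 180 mm, right; lie along their x
Mind the look-alikes: they are no part of the job. What is shaped like the block_c but purple or red is not meant. What is shaped like the block_a but purple is not meant.

How it is judged:
At the end, for the whole second after the job is handed in: Each of the four grey squares has a block lying on its broad face on the liner with its centre within 27 mm of the square's centre; the pad sits flat on the floor of the hollow (centre within 8 mm sideways and 3.5 mm in height); the drawer is shut to within 6 mm; all five pieces are at rest (((horizontal distance between block_a and field0 below 0.027 m and z of block_a in the frame of field0 below 0.0195 m) or (horizontal distance between block_b and field0 below 0.027 m and z of block_b in the frame of field0 below 0.0195 m) or (horizontal distance between block_c and field0 below 0.027 m and z of block_c in the frame of field0 below 0.0195 m) or (horizontal distance between block_d and field0 below 0.027 m and z of block_d in the frame of field0 below 0.0195 m)) and ((horizontal distance between block_a and field1 below 0.027 m and z of block_a in the frame of field1 below 0.0195 m) or (horizontal distance between block_b and field1 below 0.027 m and z of block_b in the frame of field1 below 0.0195 m) or (horizontal distance between block_c and field1 below 0.027 m and z of block_c in the frame of field1 below 0.0195 m) or (horizontal distance between block_d and field1 below 0.027 m and z of block_d in the frame of field1 below 0.0195 m)) and ((horizontal distance between block_a and field2 below 0.027 m and z of block_a in the frame of field2 below 0.0195 m) or (horizontal distance between block_b and field2 below 0.027 m and z of block_b in the frame of field2 below 0.0195 m) or (horizontal distance between block_c and field2 below 0.027 m and z of block_c in the frame of field2 below 0.0195 m) or (horizontal distance between block_d and field2 below 0.027 m and z of block_d in the frame of field2 below 0.0195 m)) and ((horizontal distance between block_a and field3 below 0.027 m and z of block_a in the frame of field3 below 0.0195 m) or (horizontal distance between block_b and field3 below 0.027 m and z of block_b in the frame of field3 below 0.0195 m) or (horizontal distance between block_c and field3 below 0.027 m and z of block_c in the frame of field3 below 0.0195 m) or (horizontal distance between block_d and field3 below 0.027 m and z of block_d in the frame of field3 below 0.0195 m)) and horizontal distance between pad and hollow below 0.008 m and z of pad in the frame of hollow below 0.0215 m and value of joint drawer above 0.214 m and linear speed of each of block_a, block_b, block_c, block_d, pad below 0.02 m/s); the robot touches nothing.
It fails at once if one of the things beside the drawer (tin, screwdriver, pliers) is moved by more than 30 mm (distance of any of tin, screwdriver, pliers from where it was at the start of the episode above 0.03 m).
It also fails if it takes over 72 s, if anything falls off the work surface, if the arm or the gripper's body presses on something with over 40 N, if the wrist force passes 120 N, or if a joint passes its speed limit or range.

## Robot

A 7-joint arm with a two-finger parallel gripper is mounted at the origin on the work surface. World frame = base frame: x ahead of the robot, y to its left, z up, the work surface at z = 0. Lengths are in m, angles in rad, forces in N, time in s.
With the tool pointing down it reaches from about 0.425 to 0.875 m from the base axis. Payload 4.7 kg.
Tool frame: the origin (TCP) lies on the front face of the gripper's body, between the roots of the fingers; the fingertips stand 70 mm ahead of it and the grasp point (between the pads) lies 51 mm ahead of it; z points along the fingers, y is the line along which they close (so a half turn about z gives the same grasp; the last joint's range is limited). The gripper opens to 87 mm and grips with 3 to 60 N. Pads are 19 mm wide; open, the fingers measure 117 mm over their backs; the gripper's body (75 mm by 190 mm) begins 51 mm behind the grasp point.
Start: joints at [0.014, 0.321, -0.07, 1.45, 0.023, 1.371, -0.057], TCP at [0.65, -0, 0.292] pointing down, gripper open.
Joint ranges: [-2.86, 2.86], [-0.3, 2.09], [-1.38, 1.24], [0.06, 2.45], [-1.56, 4.7], [0.09, 2.05], [-2.69, 2.69]. Speed limits (rad/s): [2.57, 2.57, 3.14, 3.14, 3.14, 3.14, 3.14].

## Interface

Orientations are given as a unit quaternion [x, y, z, w].
In Python, from workcell import * gives the robot as it stands.
- The arm moves only by the shell command python3 -m inch 'ROWS'. ROWS is JSON, a list of rows, each a list of 3 entries, a list of its own where there are three numbers: the shift along the tool's x, y, z in cm, then the turn about the tool's z in rad, then the finger opening in cm, from 0 to 8.7. In form: [[[dx, dy, dz], turn, hand], ...]. A call has 1 to 10 rows; each row shifts and turns the commanded pose from where the row before left it, along the tool's axes as they then stand; what a row does not reach is not made up. A row lasts 1/12 s, in which the tool goes at most 41.7 mm and 7.16 degrees, less where a joint would pass 70% of its speed; a pose out of reach is approached as far as the arm can. A call with a gripper value outside its range is refused whole. The fingers move at their own pace and stop on an object; the grip force is fixed at half the most. Time passes only in rows, so rows that do not move let the fingers close. It gives the time, the measured TCP pose, the force, the opening and the grip force at its end, in the units of the state.
- get_obs(): the state, without advancing time (a new reading comes with each control period).
- grab_frame(name): name is "scene" or "side" or "wrist"; returns the picture (384x512x3 uint8, blue, green, red); there is no depth.
- calibration(name): a dict with "fx", "fy", "cx", "cy" (pixels), "R" (3x3) and "t" (3): a world point X has camera coordinates R X + t; the wrist camera has in their place "tool_from_camera" (4x4, takes a point from camera to tool coordinates, whose origin is the TCP and whose axes are the flange's). Camera axes: x right, y down, z forward; pixel columns grow to the right and rows downward; lengths in m; the calibration is good to about 2 mm. A picture is of the moment at which its call begins: read the wrist's pose just before it. calibration takes no time and is no camera call.
- close_job(): hands the job in; it is judged then, once.
The state is a dict: "clock": time; "joints": joint angles; "qd": joint speeds; "joint_torque": joint torques, N m; "eef_pos": TCP position; "tcp_rot": TCP orientation; "contact_force": force on the tool from outside, world axes, zero at the start; "torque": the same for the moment, N m; "finger_gap": finger opening in m; "gripper_force": force on a finger pad.
Only numpy, scipy, OpenCV 4.12 (cv2) and the standard library are available. Lean on these libraries where they do the work, as an engineer would, in place of code of your own. Each camera call takes 0.05 s, during which the arm holds its last target. There are 200 camera calls.

## Working session

There is one attempt and no reset: what is moved stays moved. The work goes in short steps, Python scripts to look and compute and a shell command to move; the robot and the scene stay as the last step left them, time stands still between calls to the robot, and variables do not carry over. Pictures are saved under pics/ and viewed, at most 10 in all, crops included, and the job is handed in when it is done.

```bash
mkdir -p pics; python3 - <<'E'
from workcell import *
import cv2,numpy as np
o=get_obs();print(o['clock'],o['eef_pos'],o['tcp_rot'],o['finger_gap'])
for n in("scene","side","wrist"):
    c=calibration(n);print(n,{k:np.round(v,3).tolist() for k,v in c.items()})
    cv2.imwrite(f'pics/{n}0.png',grab_frame(n))
a=[cv2.imread(f'pics/{n}0.png') for n in("scene","side","wrist")]
cv2.imwrite('pics/s0.png',cv2.resize(a[0],(800,600)))
E
```

```text
0.0 [ 6.49577312e-01 -3.11590666e-05  2.91157686e-01] [ 7.07096183e-01  7.07116726e-01 -7.09504915e-04 -6.48388043e-04] 0.08739847635593258
scene {'fx': 409.225, 'fy': 409.225, 'cx': 259.054, 'cy': 196.601, 'R': [[0.869, 0.494, -0.019], [0.382, -0.696, -0.608], [-0.313, 0.521, -0.794]], 't': [-0.465, -0.133, 1.271]}
side {'fx': 419.465, 'fy': 419.465, 'cx': 260.06, 'cy': 189.546, 'R': [[-0.846, -0.534, -0.006], [-0.25, 0.405, -0.879], [0.472, -0.742, -0.476]], 't': [0.455, 0.218, 1.04]}
wrist {'fx': 320.274, 'fy': 320.274, 'cx': 258.015, 'cy': 192.911, 'tool_from_camera': [[-0.001, -0.962, -0.272, 0.074], [1.0, -0.001, -0.0, -0.001], [-0.0, -0.272, 0.962, -0.093], [0.0, 0.0, 0.0, 1.0]]}
```

View pics/s0.png

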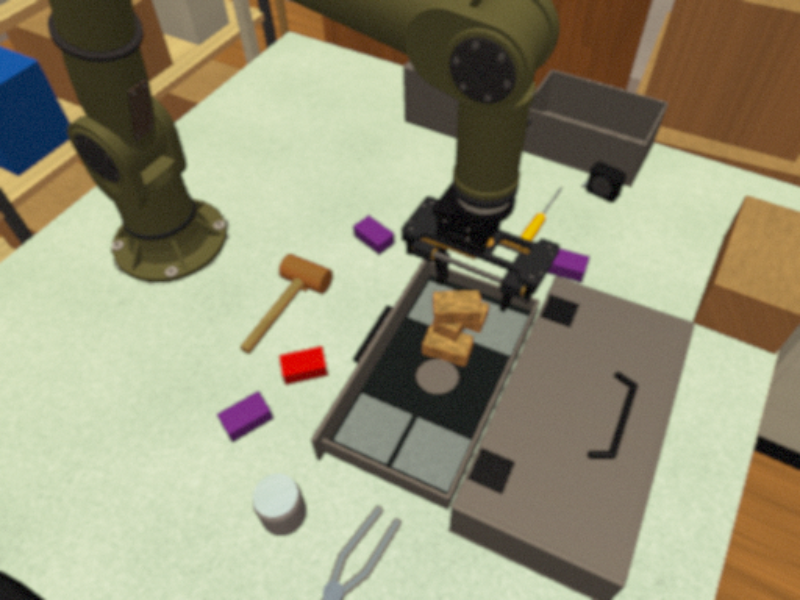

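View pics/wrist0.png

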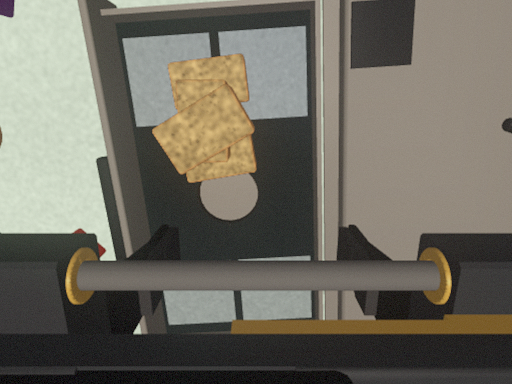

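The heap is at scene (455,325) and wrist (210,120). The hollow is at wrist (229,193), and the four grey squares are visible. The purple and red blocks outside the drawer are decoys: (373,233), (303,365), (245,415) and (568,264) in the scene picture. The tin is on the right at (278,503), so the pad should be on the left, hidden by the gripper.

```bash
cat > h.py <<'E'
from workcell import *
import cv2,numpy as np
from scipy.spatial.transform import Rotation as Rn
def ray(n,u,v,o=None):
    c=calibration(n);d=np.array([(u-c['cx'])/c['fx'],(v-c['cy'])/c['fy'],1.])
    if n=='wrist':
        o=o or get_obs();T=np.eye(4);T[:3,:3]=Rn.from_quat(o['tcp_rot']).as_matrix();T[:3,3]=o['eef_pos']
        M=T@np.array(c['tool_from_camera']);return M[:3,3],M[:3,:3]@d
    R=np.array(c['R']);t=np.array(c['t']);return -R.T@t,R.T@d
def at(n,u,v,z,o=None):
    p,d=ray(n,u,v,o);return np.round(p+d*(z-p[2])/d[2],4)
E
python3 - <<'E'
import cv2
a=cv2.imread('pics/side0.png');cv2.imwrite('pics/v1.png',cv2.resize(a,(800,600)))
w=cv2.imread('pics/wrist0.png')[0:240,80:400];cv2.imwrite('pics/v2.png',cv2.resize(w,(800,600),interpolation=cv2.INTER_CUBIC))
E
```

```text
(no output)
```

View pics/v1.png

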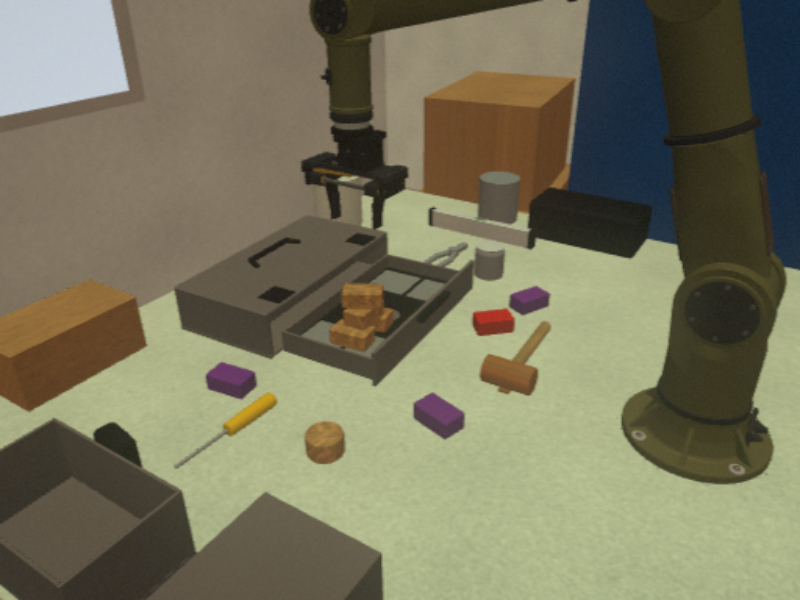

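View pics/v2.png

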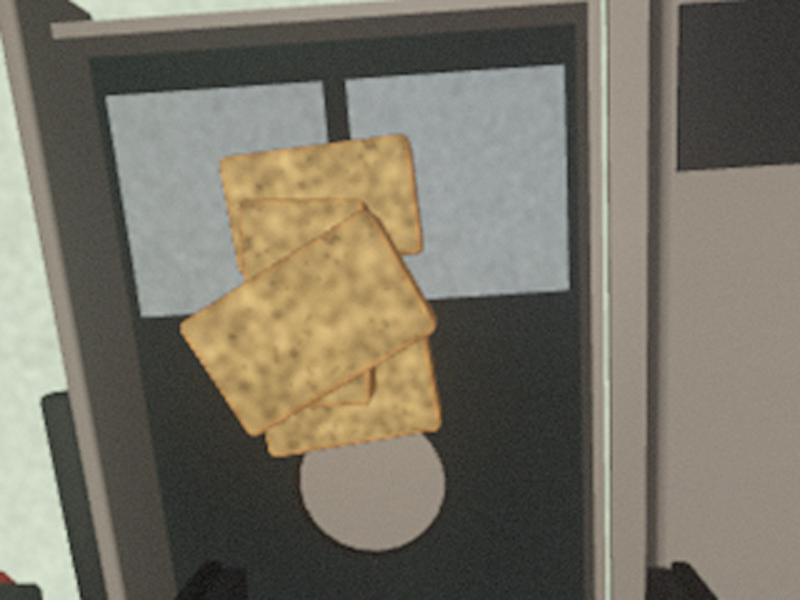

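The side picture shows the pad at (325,442), the only round cork piece. The screwdriver handle is at (250,413). The close crop confirms the top block: cork, with corners (180,327), (363,208), (436,325), (253,435).

```bash
python3 - <<'E'
from h import *
f=lambda U,V,z:at('wrist',80+U*.4,V*.4,z)[:2]
for nm,z,P in [('top',.116,[(180,327),(363,208),(436,325),(253,435)]),('mid',.084,[(240,198),(362,202),(373,372),(370,403)]),
 ('lowL',.052,[(222,158),(408,135),(423,252),(242,278)]),('lowR',.052,[(268,456),(440,430),(428,337)]),
 ('RL',.02,[(345,80),(565,65),(570,290)]),('FL',.02,[(106,97),(322,82),(141,317)]),('hol',.016,[(300,483),(445,483),(373,550)])]:
  q=[f(*p,z) for p in P];print(nm,*q,'c',np.mean([q[0],q[2]],0))
  print(' ang',np.degrees(np.arctan2(*(q[1]-q[0])[::-1])))
c=at('wrist',80+373*.4,479*.4,.016);print('hollow',c)
s=lambda U,V,z:at('side',U/1.5625,V/1.5625,z)
print('pad',s(325,432,.036),[s(u,434,.036)for u in(305,345)],'pad bottom',s(325,461,0.))
print('sd',s(275,398,.02),s(228,428,.015),s(178,465,.005),'purp',s(440,415,.03),s(231,380,.03))
for p in[(345,440),(370,440)]:pass
E
```

```text
top [0.5613 0.0515] [0.6228 0.0886] [0.6458 0.0521] [0.583 0.015] c [0.60355 0.0518 ]
 ang 31.100565678738867
mid [0.5761 0.0938] [0.6193 0.0924] [0.6217 0.0321] [0.6203 0.0204] c [0.5989  0.06295]
 ang -1.8561580474488688
lowL [0.5624 0.1106] [0.6345 0.1187] [0.6399 0.0755] [0.567  0.0655] c [0.60115 0.09305]
 ang 6.409958261825756
lowR [ 0.573  -0.0082] [0.6465 0.0031] [0.6417 0.042 ] c [0.60735 0.0169 ]
 ang 8.740304397376448
RL [0.6073 0.1441] [0.6981 0.1496] [0.7039 0.0595] c [0.6556 0.1018]
 ang 3.466324098995222
FL [0.5076 0.1378] [0.5978 0.1434] [0.5128 0.0479] c [0.5102  0.09285]
 ang 3.552606140774194
hol [ 0.5792 -0.0304] [ 0.6485 -0.0304] [ 0.6132 -0.0645] c [ 0.5962  -0.04745]
 ang 0.0
hollow [ 0.6142 -0.0284  0.016 ]
pad [0.4703 0.3379 0.036 ] [array([0.4931, 0.3575, 0.036 ]), array([0.4417, 0.3256, 0.036 ])] pad bottom [0.4573 0.358  0.    ]
sd [0.6081 0.2997 0.02  ] [0.6233 0.3925 0.015 ] [0.6345 0.4847 0.005 ] purp [0.3459 0.2041 0.03  ] [0.6969 0.311  0.03  ]
```

```bash
python3 -m inch '[[[2.6,-2.3,0],0,8.7],[[2.6,-2.3,0],0.115,8.7],[[0,0,1],0.1144,8.7],[[0,0,1],0.1144,8.7],[[0,0,1],0.1144,8.7],[[0,0,1],0.1144,8.7],[[0,0,1],0.1144,8.7],[[0,0,1],0.1144,8.7],[[0,0,1],0.1144,8.7],[[0,0,1],0.1144,8.7]]'
cat >> h.py <<'E'
def to(x,y,z,yaw=None):
    "shift in tool cm to reach world x,y,z; yaw=world deg of tool y"
    o=get_obs();R=Rn.from_quat(o['tcp_rot']).as_matrix()
    d=R.T@(np.array([x,y,z])-o['eef_pos'])*100
    a=np.degrees(np.arctan2(R[1,1],R[0,1]))
    print('tool cm',np.round(d,2),'yawY',round(a,1),'turn',None if yaw is None else round(np.radians(a-yaw),3),'gap',round(o['finger_gap'],4),'t',o['clock'],np.round(o['eef_pos'],4),np.round(o['contact_force'],1))
E
python3 -c "
from h import *
to(.6035,.0518,.159,-58.9)"
```

```text
clock: 0.98
eef_pos: [0.6037, 0.052, 0.2114]
tcp_rot: [0.964, 0.264, -0.0, -0.0]
contact_force: [-0.2, 1.1, -0.3]
finger_gap: 0.087
gripper_force: 0.0
tool cm [-0.03  0.    5.24] yawY -59.3 turn -0.008 gap 0.087 t 0.9833 [0.6037 0.052  0.2114] [-0.2  1.1 -0.3]
```

```bash
python3 -m inch '[[[0,0,2.6],0,8.7],[[0,0,2.6],0,8.7],[[0,0,0],0,3],[[0,0,0],0,3],[[0,0,0],0,3],[[0,0,0],0,3],[[0,0,0],0,3],[[0,0,-2],0,3],[[0,0,-3],0,3]]'
python3 -c "
from h import *
to(.6716,-.153,.209,-86.5)"
```

```text
clock: 1.73
eef_pos: [0.6023, 0.0517, 0.2086]
tcp_rot: [0.964, 0.267, -0.003, -0.0]
contact_force: [0.3, 0.2, -0.4]
finger_gap: 0.0485
gripper_force: 0.0
tool cm [-4.59 21.12 -0.06] yawY -59.0 turn 0.479 gap 0.0485 t 1.7333 [0.6023 0.0517 0.2086] [ 0.3  0.2 -0.4]
```

```bash
python3 -m inch '[[[0,0,0],0,7],[[0,0,0],0,7],[[0,0,0],0,7],[[0,0,0],0,7],[[0,0,2.5],0,7],[[0,0,2.5],0,4],[[0,0,0],0,3],[[0,0,0],0,3],[[0,0,0],0,3],[[0,0,0],0,3]]'; python3 -m inch '[[[0,0,0],0,3],[[0,0,0],0,3],[[0,0,0],0,3],[[0,0,-2],0,3],[[0,0,-3],0,3]]'
python3 -c "
from h import *
to(.6716,-.153,.209,-86.5)"
```

```text
clock: 2.57
eef_pos: [0.6046, 0.0521, 0.1614]
tcp_rot: [0.964, 0.267, 0.001, 0.0]
contact_force: [0.1, -0.6, 0.7]
finger_gap: 0.0447
gripper_force: 30.3
clock: 2.98
eef_pos: [0.6018, 0.0517, 0.2075]
tcp_rot: [0.964, 0.267, -0.004, -0.0]
contact_force: [0.2, -0.1, -0.2]
finger_gap: 0.0448
gripper_force: 30.0
tool cm [-4.55 21.14 -0.17] yawY -59.0 turn 0.48 gap 0.0448 t 2.9833 [0.6018 0.0517 0.2075] [ 0.2 -0.1 -0.2]
```

```bash
python3 -m inch '[[[-0.76,3.52,0],0,3],[[-0.76,3.52,0],0,3],[[-0.76,3.52,0],0,3],[[-0.76,3.52,0],0,3],[[-0.76,3.52,0],0,3],[[-0.76,3.52,0],0,3],[[0,0,0],0.12,3],[[0,0,0],0.12,3],[[0,0,0],0.12,3],[[0,0,0],0.12,3]]'; python3 -m inch '[[[0,0,0],0,3],[[0,0,0],0,3]]'
python3 -c "
from h import *
to(.6716,-.153,.096,-86.5)
o=get_obs();print(o['eef_pos'].tolist() if hasattr(o['eef_pos'],'tolist') else o['eef_pos'],list(o['tcp_rot']))
cv2.imwrite('pics/w1.png',cv2.resize(grab_frame('wrist'),(800,600)))"
```

```text
clock: 3.82
eef_pos: [0.6735, -0.1529, 0.21]
tcp_rot: [1.0, 0.027, -0.0, -0.0]
contact_force: [0.4, 0.0, -0.4]
finger_gap: 0.0449
gripper_force: 30.0
clock: 3.98
eef_pos: [0.6736, -0.1525, 0.2102]
tcp_rot: [0.999, 0.032, -0.0, 0.0]
contact_force: [-0.6, 0.1, 0.0]
finger_gap: 0.0449
gripper_force: 30.0
tool cm [-0.2   0.04 11.42] yawY -86.3 turn 0.003 gap 0.0449 t 3.9833 [ 0.6736 -0.1525  0.2102] [-0.6  0.1  0. ]
[0.6735515830551937, -0.15246769788929754, 0.2102205743578188] [np.float64(0.9994870912891263), np.float64(0.032023956813725114), np.float64(-0.0001153716069102091), np.float64(8.500462688730396e-05)]
```

View pics/w1.png

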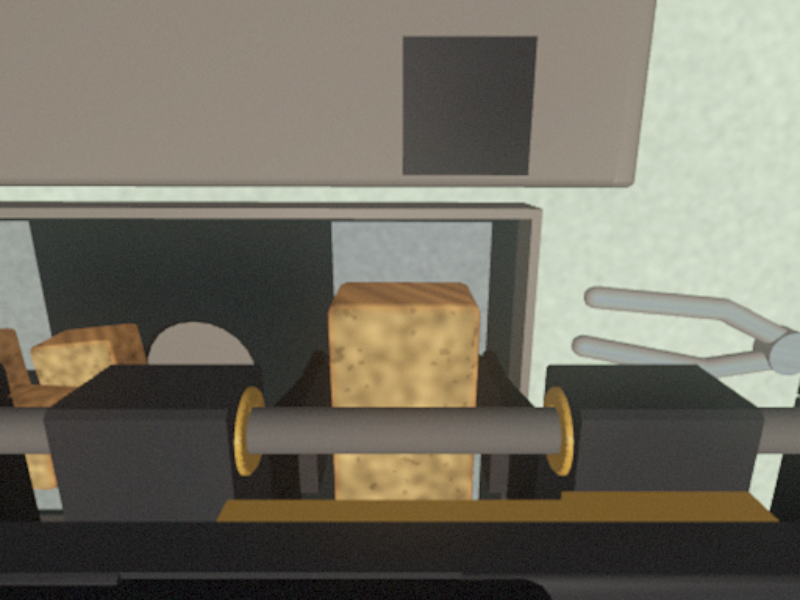

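The held block is level at (405,390). The right rear square spans columns 332–490 behind it. I'll lower it into place.

```bash
python3 -c "
from h import *
import json
for p in[(332,225),(490,225)]:print(at('wrist',p[0]*.64,p[1]*.64,.02))"
python3 -m inch '[[[-0.2,0,3.5],0,3],[[0,0,3.5],0,3],[[0,0,3],0,3],[[0,0,1.4],0,3],[[0,0,0],0,3],[[0,0,0],0,6],[[0,0,0],0,6],[[0,0,0],0,6],[[0,0,0],0,6]]'
python3 -m inch '[[[0,0,-3],0,6],[[0,0,-4],0,6],[[0,0,-4],0,6],[[0,0,0],0,6]]'
python3 -c "
from h import *
to(.598,.0575,.207,0)"
```

```text
[ 0.7095 -0.1103  0.02  ]
[ 0.7151 -0.1991  0.02  ]
clock: 4.78
eef_pos: [0.6718, -0.1528, 0.0968]
tcp_rot: [1.0, 0.031, 0.0, 0.0]
contact_force: [-0.6, 0.7, 1.0]
finger_gap: 0.0587
gripper_force: 0.0
clock: 5.12
eef_pos: [0.6758, -0.1539, 0.2168]
tcp_rot: [1.0, 0.03, 0.008, 0.002]
contact_force: [0.7, -1.3, 1.5]
finger_gap: 0.0599
gripper_force: 0.0
tool cm [ -6.5  -21.58   0.8 ] yawY -86.5 turn -1.51 gap 0.0599 t 5.1167 [ 0.6758 -0.1539  0.2168] [ 0.7 -1.3  1.5]
```

```bash
python3 -m inch '[[[-1.45,-3.45,-1.3],0,7.5],[[-1.45,-3.45,-1.3],0,7.5],[[-1.45,-3.45,-1.3],0,7.5],[[-1.45,-3.45,-1.4],0.12,7.5],[[0,0,0],-0.12,7.5],[[0,0,0],-0.12,7.5],[[0,0,0],-0.12,7.5],[[0,0,0],-0.12,7.5],[[0,0,0],-0.12,7.5],[[0,0,0],-0.12,7.5]]';python3 -m inch '[[[0,0,0],-0.12,7.5],[[0,0,0],-0.12,7.5],[[0,0,0],-0.12,7.5],[[0,0,0],-0.12,7.5],[[0,0,0],-0.12,7.5],[[0,0,0],-0.12,7.5],[[0,0,0],-0.12,7.5],[[0,0,0],-0.07,7.5],[[0,0,0],0,7.5]]'
python3 -c "
from h import *
to(.598,.0575,.207,0)
o=get_obs();print(o['eef_pos'],o['tcp_rot'])
a=grab_frame('wrist');cv2.imwrite('pics/w2f.png',a)
cv2.imwrite('pics/w2.png',cv2.resize(a[:240,80:400],(800,600),interpolation=cv2.INTER_CUBIC))"
```

```text
clock: 5.95
eef_pos: [0.6054, -0.0185, 0.2596]
tcp_rot: [0.945, 0.327, 0.0, 0.0]
contact_force: [0.4, 0.0, 0.3]
finger_gap: 0.075
gripper_force: 0.0
clock: 6.7
eef_pos: [0.6054, -0.0186, 0.2595]
tcp_rot: [0.707, 0.708, 0.0, 0.0]
contact_force: [0.2, -0.6, -0.5]
finger_gap: 0.0752
gripper_force: 0.0
tool cm [ 7.61 -0.73  5.25] yawY 0.1 turn 0.002 gap 0.0752 t 6.7 [ 0.6054 -0.0186  0.2595] [ 0.2 -0.6 -0.5]
[ 0.6053625  -0.01860663  0.25949632] [7.06524932e-01 7.07688087e-01 2.04305227e-04 2.22920223e-04]
```

View pics/w2.png

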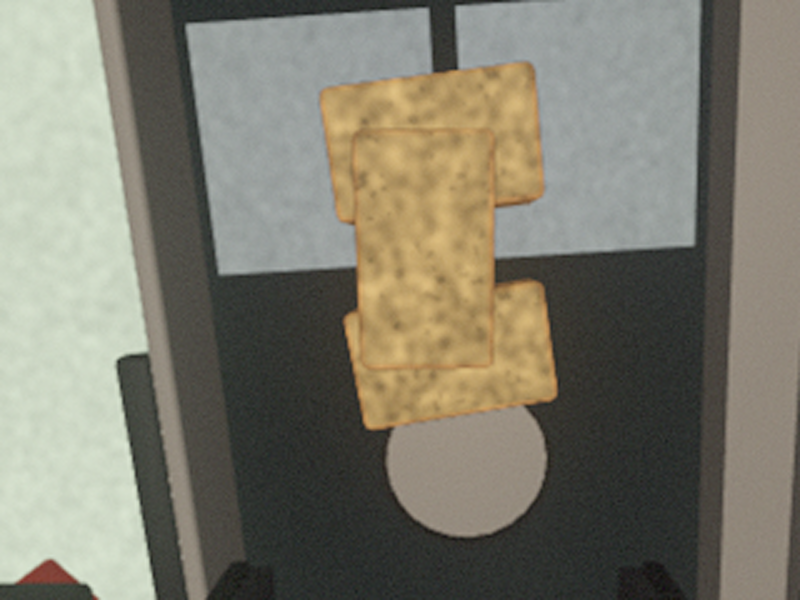

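The bridging block spans (352,130)–(492,367). Below it, the left floor block has corners (320,88)–(544,198) and the right one (345,316)–(557,400). The hollow is centred at about (466,457).

```bash
python3 - <<'E'
from h import *
f=lambda U,V,z:at('wrist',80+U*.4,V*.4,z)[:2]
for nm,z,P in [('mid',.084,[(352,130),(495,130),(492,366),(360,367)]),('lowL',.052,[(320,88),(535,63),(544,198),(343,222)]),('lowR',.052,[(345,316),(543,282),(557,400),(372,430)])]:
  q=np.array([f(*p,z) for p in P]);print(nm,q.mean(0),[np.round(np.degrees(np.arctan2(*(q[b]-q[a])[::-1])),1) for a,b in((0,1),(3,2),(2,1),(3,0))])
print('hol',f(466,457,.016),f(466,457,.02)); print('FL',f(188,24,.02),f(430,10,.02),f(218,274,.02),'RLbr',f(695,247,.02),f(455,5,.02))
E
```

```text
mid [0.598475 0.056475] [np.float64(-0.1), np.float64(0.3), np.float64(90.0), np.float64(90.1)]
lowL [0.6017 0.0929] [np.float64(5.8), np.float64(6.3), np.float64(95.8), np.float64(98.1)]
lowR [0.608225 0.01875 ] [np.float64(9.4), np.float64(9.2), np.float64(98.8), np.float64(101.6)]
hol [ 0.6139 -0.0282] [ 0.6138 -0.0272]
FL [0.5099 0.1386] [0.5997 0.143 ] [0.5138 0.0488] RLbr [0.7046 0.0587] [0.609  0.1446]
```

```bash
python3 -m inch '[[[2.5,-0.23,2],0,7],[[2.5,-0.23,2],0,7],[[2.51,-0.23,2],0,7],[[0,0,2.5],0,7],[[0,0,2.5],0,6],[[0,0,2.2],0,6],[[0,0,0],0,3],[[0,0,0],0,3],[[0,0,0],0,3],[[0,0,0],0,3]]'; python3 -m inch '[[[0,0,0],0,3],[[0,0,0],0,3],[[0,0,0],0,3],[[0,0,-3],0,3],[[0,0,-3],0,3],[[0,0,0],0,3]]'
python3 -c "
from h import *
to(.5714,-.159,.187,-86.5)"
```

```text
clock: 7.58
eef_pos: [0.5996, 0.0566, 0.1292]
tcp_rot: [0.707, 0.707, 0.001, 0.001]
contact_force: [-0.5, -0.4, -0.1]
finger_gap: 0.0449
gripper_force: 30.0
clock: 8.08
eef_pos: [0.6016, 0.0571, 0.1936]
tcp_rot: [0.707, 0.707, 0.004, 0.003]
contact_force: [1.6, 0.4, 0.0]
finger_gap: 0.0447
gripper_force: 30.0
tool cm [-21.61  -3.02   0.6 ] yawY -0.0 turn 1.509 gap 0.0447 t 8.0833 [0.6016 0.0571 0.1936] [1.6 0.4 0. ]
```

```bash
python3 -m inch '[[[-3.6,-0.45,0],0,3],[[-3.6,-0.45,0],0,3],[[-3.6,-0.45,0],0,3],[[-3.6,-0.45,0],0,3],[[-3.6,-0.45,0],0,3],[[-3.6,-0.45,0],0.116,3],[[0,0,0],0.116,3],[[0,0,0],0.116,3],[[0,0,0],0.116,3],[[0,0,0],0.116,3]]'; python3 -m inch '[[[0,0,0],0.116,3],[[0,0,0],0.116,3],[[0,0,0],0.116,3],[[0,0,0],0.116,3],[[0,0,0],0.116,3],[[0,0,0],0.116,3],[[0,0,0],0.116,3],[[0,0,0],0.116,3],[[0,0,0],0,3]]'
python3 -c "
from h import *
to(.5714,-.159,.096,-86.5)"
```

```text
clock: 8.92
eef_pos: [0.5712, -0.1597, 0.187]
tcp_rot: [0.881, 0.472, -0.0, -0.0]
contact_force: [0.7, 0.0, -0.3]
finger_gap: 0.0446
gripper_force: 30.0
clock: 9.67
eef_pos: [0.5713, -0.1593, 0.187]
tcp_rot: [1.0, 0.03, -0.0, 0.0]
contact_force: [-0.7, 0.5, 0.1]
finger_gap: 0.0451
gripper_force: 30.0
tool cm [ 0.02 -0.03  9.1 ] yawY -86.6 turn -0.001 gap 0.0451 t 9.6667 [ 0.5713 -0.1593  0.187 ] [-0.7  0.5  0.1]
```

```bash
python3 -m inch '[[[0,0,3.5],0,3],[[0,0,3.5],0,3],[[0,0,2.1],0,3],[[0,0,0],0,3],[[0,0,0],0,6],[[0,0,0],0,6],[[0,0,0],0,6],[[0,0,0],0,6],[[0,0,-3],0,6],[[0,0,-4],0,6]]'; python3 -m inch '[[[0,0,-2],0,6],[[0,0,0],0,6]]'
python3 -c "
from h import *
to(.6017,.0929,.095,-83.8)"
```

```text
clock: 10.5
eef_pos: [0.5689, -0.1586, 0.1637]
tcp_rot: [0.999, 0.032, -0.004, -0.001]
contact_force: [0.7, 0.5, -0.4]
finger_gap: 0.0597
gripper_force: 0.0
clock: 10.67
eef_pos: [0.5746, -0.1603, 0.1928]
tcp_rot: [0.999, 0.031, 0.005, 0.001]
contact_force: [1.5, -0.6, 0.3]
finger_gap: 0.0599
gripper_force: 0.0
tool cm [  4.19 -25.13   9.76] yawY -86.4 turn -0.045 gap 0.0599 t 10.6667 [ 0.5746 -0.1603  0.1928] [ 1.5 -0.6  0.3]
```

```bash
python3 -m inch '[[[0.64,-3.6,0],0,6],[[0.64,-3.6,0],0,6],[[0.64,-3.6,0],0,6],[[0.64,-3.6,0],0,6],[[0.64,-3.6,0],0,6],[[0.64,-3.6,0],0,6],[[0.64,-3.6,0],-0.045,6],[[0,0,0],0,6],[[0,0,0],0,6]]'
python3 -c "
from h import *
to(.6017,.0929,.095,-83.8)"
```

```text
clock: 11.42
eef_pos: [0.5999, 0.0986, 0.1859]
tcp_rot: [0.998, 0.057, -0.0, -0.001]
contact_force: [0.9, -1.7, 0.1]
finger_gap: 0.0599
gripper_force: 0.0
tool cm [0.12 0.6  9.09] yawY -83.5 turn 0.006 gap 0.0599 t 11.4167 [0.5999 0.0986 0.1859] [ 0.9 -1.7  0.1]
```

```bash
python3 -m inch '[[[0,0,2],0,6],[[0,0,0],0,6],[[0,0,0],0,6]]'
python3 -c "
from h import *
to(.6017,.0929,.095,-83.8)"
```

```text
clock: 11.67
eef_pos: [0.5995, 0.093, 0.1652]
tcp_rot: [0.999, 0.053, -0.001, 0.001]
contact_force: [-0.5, 0.4, -0.7]
finger_gap: 0.0604
gripper_force: 0.0
tool cm [0.24 0.02 7.02] yawY -84.0 turn -0.003 gap 0.0604 t 11.6667 [0.5995 0.093  0.1652] [-0.5  0.4 -0.7]
```

Settled; descend, grip, lift.

```bash
python3 -m inch '[[[0.2,0,3],0,6],[[0,0,3],0,6],[[0,0,1],0,6],[[0,0,0],0,3],[[0,0,0],0,3],[[0,0,0],0,3],[[0,0,0],0,3],[[0,0,0],0,3],[[0,0,-2],0,3],[[0,0,-3],0,3]]'; python3 -m inch '[[[0,0,0],0,3],[[0,0,0],0,3]]'
python3 -c "
from h import *
to(.6556,.1018,.096,-86.5)"
```

```text
clock: 12.5
eef_pos: [0.6003, 0.0949, 0.1445]
tcp_rot: [0.999, 0.054, -0.003, 0.0]
contact_force: [0.3, 0.7, -0.2]
finger_gap: 0.0448
gripper_force: 30.0
clock: 12.67
eef_pos: [0.6041, 0.0955, 0.1493]
tcp_rot: [0.999, 0.054, 0.003, -0.0]
contact_force: [0.8, -0.2, -0.2]
finger_gap: 0.045
gripper_force: 30.0
tool cm [ 5.16 -0.07  5.36] yawY -83.8 turn 0.047 gap 0.045 t 12.6667 [0.6041 0.0955 0.1493] [ 0.8 -0.2 -0.2]
```

```bash
python3 -m inch '[[[1.8,-0.1,0],0,3],[[1.8,-0.1,0],0,3],[[1.7,-0.1,0],0.045,3],[[0,0,2.5],0,3],[[0,0,2.4],0,3],[[0,0,0],0,3],[[0,0,0],0,6],[[0,0,0],0,6],[[0,0,0],0,6],[[0,0,0],0,6]]'; 
python3 -c "
from h import *
to(.6556,.1018,.096,-86.5)"
python3 -m inch '[[[0,0,-3],0,6],[[0,0,-4],0,6],[[0,0,-2],0,6],[[0,0,0],0,6],[[0,0,0],0,6]]'
python3 -c "
from h import *
to(.6082,.0188,.096,-80.7)"
```

```text
clock: 13.5
eef_pos: [0.6548, 0.1038, 0.0976]
tcp_rot: [1.0, 0.031, 0.0, -0.0]
contact_force: [-0.4, 0.7, -0.3]
finger_gap: 0.0584
gripper_force: 0.0
tool cm [0.07 0.21 0.16] yawY -86.4 turn 0.001 gap 0.0584 t 13.5 [0.6548 0.1038 0.0976] [-0.4  0.7 -0.3]
clock: 13.92
eef_pos: [0.6557, 0.1039, 0.1896]
tcp_rot: [1.0, 0.031, 0.002, -0.0]
contact_force: [-1.0, 0.3, -0.5]
finger_gap: 0.0602
gripper_force: 0.0
tool cm [-5.31  8.21  9.33] yawY -86.4 turn -0.1 gap 0.0602 t 13.9167 [0.6557 0.1039 0.1896] [-1.   0.3 -0.5]
```

```bash
python3 -m inch '[[[-1.75,2.7,0],0,6],[[-1.75,2.7,0],0,6],[[-1.75,2.7,1],-0.1,6],[[0,0,3],0,6],[[0,0,0],0,6],[[0,0,0],0,6]]'
python3 -c "
from h import *
to(.6082,.0188,.096,-80.7)"
```

```text
clock: 14.42
eef_pos: [0.6054, 0.0201, 0.1448]
tcp_rot: [0.997, 0.081, -0.003, -0.0]
contact_force: [0.8, 0.2, 0.2]
finger_gap: 0.0601
gripper_force: 0.0
tool cm [0.28 0.18 4.88] yawY -80.7 turn -0.0 gap 0.0601 t 14.4167 [0.6054 0.0201 0.1448] [0.8 0.2 0.2]
```

```bash
python3 -m inch '[[[0.2,0.15,2.5],0,6],[[0,0,2.4],0,6],[[0,0,0],0,3],[[0,0,0],0,3],[[0,0,0],0,3],[[0,0,0],0,3],[[0,0,0],0,3],[[0,0,-2],0,3],[[0,0,-3],0,3],[[0,0,0],0,3]]'; python3 -m inch '[[[0,0,0],0,3],[[0,0,0],0,3]]'
python3 -c "
from h import *
to(.5553,.0957,.096,-86.5)"
```

```text
clock: 15.25
eef_pos: [0.6132, 0.0187, 0.155]
tcp_rot: [0.997, 0.081, 0.005, -0.0]
contact_force: [1.8, 0.1, 0.1]
finger_gap: 0.0447
gripper_force: 30.0
clock: 15.42
eef_pos: [0.6097, 0.0186, 0.1488]
tcp_rot: [0.997, 0.081, 0.0, -0.0]
contact_force: [0.1, -1.2, -2.1]
finger_gap: 0.045
gripper_force: 30.0
tool cm [-4.12 -8.49  5.28] yawY -80.7 turn 0.102 gap 0.045 t 15.4167 [0.6097 0.0186 0.1488] [ 0.1 -1.2 -2.1]
```

```bash
python3 -m inch '[[[-1.37,-2.83,0],0,3],[[-1.37,-2.83,0],0,3],[[-1.37,-2.83,0],0.102,3],[[0,0,0],0,3],[[0,0,0],0,3],[[0,0,0],0,3]]'
python3 -c "
from h import *
to(.5553,.0957,.096,-86.5)"
```

```text
clock: 15.92
eef_pos: [0.5551, 0.0951, 0.1476]
tcp_rot: [1.0, 0.031, -0.0, 0.0]
contact_force: [0.2, -1.3, -0.1]
finger_gap: 0.0447
gripper_force: 30.0
tool cm [ 0.03 -0.06  5.16] yawY -86.5 turn 0.0 gap 0.0447 t 15.9167 [0.5551 0.0951 0.1476] [ 0.2 -1.3 -0.1]
```

```bash
python3 -m inch '[[[0,0,2.6],0,3],[[0,0,2.5],0,3],[[0,0,0],0,3],[[0,0,0],0,6],[[0,0,0],0,6],[[0,0,0],0,6],[[0,0,0],0,6],[[0,0,-3],0,6],[[0,0,-4],0,6],[[0,0,-4],0,6]]'; python3 -m inch '[[[-1.75,-3.17,-0.6],0,8],[[-1.75,-3.17,-0.6],0,8],[[-1.75,-3.17,-0.6],0,8],[[-1.75,-3.17,-0.6],0,8],[[-1.75,-3.17,-0.6],0,8],[[-1.75,-3.17,-0.6],0,8],[[-1.75,-3.17,-0.6],0,8],[[-1.75,-3.17,-0.6],0,8],[[0,0,0],0,8],[[0,0,0],0,8]]'
python3 -m inch '[[[0,0,0],0,8.5],[[0,0,0],0,8.5]]'
python3 -c "
from h import *
to(.465,.345,.083,-86.5)
o=get_obs();print(o['eef_pos'],o['tcp_rot'])
a=grab_frame('wrist');b=grab_frame('scene');s=grab_frame('side')
cv2.imwrite('pics/sd3.png',s);cv2.imwrite('pics/w3.png',a);cv2.imwrite('pics/s3.png',b)
v=np.vstack([np.hstack([a,b[120:,150:450][:264]][:1]),]);
c=cv2.resize(b[130:330,190:390],(384,384));cv2.imwrite('pics/v3.png',cv2.resize(np.hstack([a[:,60:460],c]),(784,384)))"
```

```text
clock: 16.75
eef_pos: [0.5545, 0.0953, 0.2078]
tcp_rot: [1.0, 0.03, -0.001, 0.0]
contact_force: [0.5, 0.8, 0.6]
finger_gap: 0.0597
gripper_force: 0.0
clock: 17.58
eef_pos: [0.3988, 0.3426, 0.2561]
tcp_rot: [0.999, 0.033, 0.001, -0.001]
contact_force: [0.9, -1.4, 0.3]
finger_gap: 0.0798
gripper_force: 0.0
clock: 17.75
eef_pos: [0.4012, 0.3389, 0.2551]
tcp_rot: [1.0, 0.029, 0.0, 0.0]
contact_force: [0.0, -0.1, 1.0]
finger_gap: 0.0837
gripper_force: 0.0
tool cm [ 6.4  -0.25 17.21] yawY -86.7 turn -0.003 gap 0.0837 t 17.75 [0.4012 0.3389 0.2551] [ 0.  -0.1  1. ]
[0.40120547 0.33887026 0.25512221] [9.99576595e-01 2.90937456e-02 1.56295051e-04 4.00329132e-04]
```

View pics/v3.png

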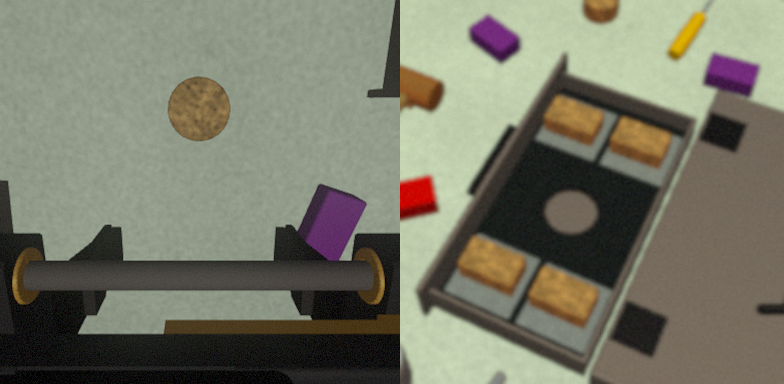

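All four blocks lie flat on their squares and the hollow is clear. In the wrist picture the pad's top is centred at (259,109).

```bash
python3 -c "
from h import *
g=cv2.imread('pics/w3.png');h=cv2.cvtColor(g,cv2.COLOR_BGR2HSV);m=((h[...,1]>80)&(h[...,0]<25)).astype('uint8');m[180:]=0
n,l,s,c=cv2.connectedComponentsWithStats(m);i=1+s[1:,4].argmax();print(s[i],c[i]);p=at('wrist',*c[i],.036);print(p,at('wrist',c[i][0]+31,c[i][1],.036));to(p[0],p[1],.083,-86.5)"
```

```text
[ 228   77   62   64 3085] [258.57341977 108.54975689]
[0.4692 0.342  0.036 ] [0.4709 0.3129 0.036 ]
tool cm [ 6.82  0.09 17.2 ] yawY -86.7 turn -0.003 gap 0.0847 t 17.9 [0.4011 0.3391 0.255 ] [ 0.3  1.4 -0.6]
```

```bash
python3 -m inch '[[[3.4,0.05,0],0,8.5],[[3.4,0.05,0],0,8.5],[[0,0,3.5],0,8.5],[[0,0,3.5],0,8.5],[[0,0,3.5],0,8.5],[[0,0,2],0,8.5],[[0,0,0],0,8.5],[[0,0,0],0,8.5]]'
python3 -c "
from h import *
to(.4692,.342,.083,-86.5)"
```

```text
clock: 18.57
eef_pos: [0.4681, 0.3424, 0.1294]
tcp_rot: [1.0, 0.03, -0.001, 0.001]
contact_force: [0.6, 0.1, -0.2]
finger_gap: 0.0849
gripper_force: 0.0
tool cm [0.12 0.04 4.64] yawY -86.6 turn -0.002 gap 0.0849 t 18.5667 [0.4681 0.3424 0.1294] [ 0.6  0.1 -0.2]
```

```bash
python3 -m inch '[[[0.1,0,2.3],0,8.5],[[0,0,2.3],0,8.5],[[0,0,0],0,4.5],[[0,0,0],0,4.5],[[0,0,0],0,4.5],[[0,0,0],0,4.5],[[0,0,0],0,4.5],[[0,0,0],0,4.5],[[0,0,0],0,4.5],[[0,0,0],0,4.5]]'
python3 -c "
from h import *
to(.6139,-.0282,.2,-86.5)"
python3 -m inch '[[[0,0,-3],0,4.5],[[0,0,-4],0,4.5],[[0,0,-4],0,4.5],[[0,0,0],0,4.5],[[0,0,0],0,4.5]]'
python3 -c "
from h import *
to(.6139,-.0282,.194,-86.5)"
```

```text
clock: 19.4
eef_pos: [0.4702, 0.3441, 0.0863]
tcp_rot: [1.0, 0.03, 0.001, -0.001]
contact_force: [-1.0, -0.7, 6.3]
finger_gap: 0.0595
gripper_force: 30.0
tool cm [ 12.12  38.02 -11.39] yawY -86.5 turn -0.001 gap 0.0595 t 19.4 [0.4702 0.3441 0.0863] [-1.  -0.7  6.3]
clock: 19.82
eef_pos: [0.4706, 0.3448, 0.1979]
tcp_rot: [1.0, 0.03, 0.003, -0.002]
contact_force: [-0.1, -0.2, -2.2]
finger_gap: 0.0593
gripper_force: 30.0
tool cm [12.04 38.1   0.31] yawY -86.5 turn -0.0 gap 0.0593 t 19.8167 [0.4706 0.3448 0.1979] [-0.1 -0.2 -2.2]
```

```bash
python3 -m inch '[[[1.2,3.8,0],0,4.5],[[1.2,3.8,0],0,4.5],[[1.2,3.8,0],0,4.5],[[1.2,3.8,0],0,4.5],[[1.2,3.8,0],0,4.5],[[1.2,3.8,0],0,4.5],[[1.2,3.8,0],0,4.5],[[1.2,3.8,0],0,4.5],[[1.2,3.8,0],0,4.5],[[1.2,3.8,0],0,4.5]]'
python3 -m inch '[[[0,0,2],0,4.5],[[0,0,2],0,4.5],[[0,0,0],0,4.5],[[0,0,0],0,4.5],[[0,0,0],0,4.5],[[0,0,0],0,4.5],[[0,0,0],0,4.5]]'
python3 -c "
from h import *
to(.6139,-.0282,.096,-86.5)
b=grab_frame('side');a=grab_frame('scene');cv2.imwrite('pics/v4.png',cv2.resize(np.hstack([b[120:270,150:350],a[130:280,220:420]]),(800,300),interpolation=cv2.INTER_CUBIC))"
```

```text
clock: 20.65
eef_pos: [0.6114, -0.0303, 0.1926]
tcp_rot: [1.0, 0.03, -0.001, -0.0]
contact_force: [0.1, -0.5, -0.1]
finger_gap: 0.0595
gripper_force: 30.0
clock: 21.23
eef_pos: [0.6126, -0.0279, 0.1555]
tcp_rot: [1.0, 0.031, 0.001, -0.0]
contact_force: [0.8, 0.4, 0.2]
finger_gap: 0.0594
gripper_force: 30.0
tool cm [0.12 0.04 5.95] yawY -86.5 turn 0.001 gap 0.0594 t 21.2333 [ 0.6126 -0.0279  0.1555] [0.8 0.4 0.2]
```

View pics/v4.png

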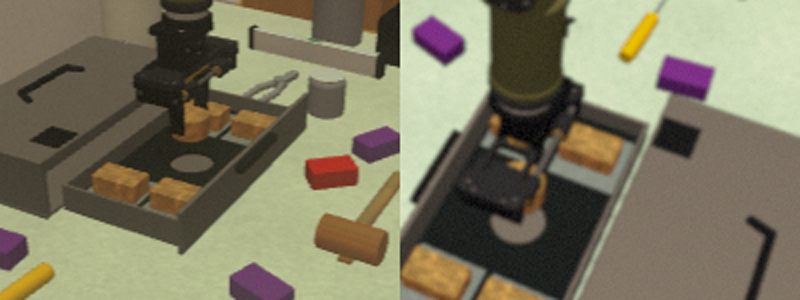

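```bash
python3 -m inch '[[[0.1,0.03,1.5],0,4.5],[[0,0,1.5],0,4.5],[[0,0,1.5],0,4.5],[[0,0,0.6],0,4.5],[[0,0,0],0,4.5],[[0,0,0],0,4.5]]'
python3 -m inch '[[[0,0,0.2],0,4.5],[[0,0,0.2],0,4.5],[[0,0,0.2],0,4.5],[[0,0,0],0,4.5]]'
python3 -c "
from h import *
to(.6139,-.0282,.096,-86.5)"
```

```text
clock: 21.83
eef_pos: [0.6132, -0.0287, 0.1037]
tcp_rot: [1.0, 0.03, 0.0, 0.0]
contact_force: [0.2, 0.4, -0.1]
finger_gap: 0.059
gripper_force: 30.0
clock: 22.17
eef_pos: [0.6138, -0.0288, 0.0983]
tcp_rot: [1.0, 0.03, 0.001, -0.0]
contact_force: [-0.4, -0.5, 2.0]
finger_gap: 0.0596
gripper_force: 30.0
tool cm [ 0.02 -0.05  0.23] yawY -86.5 turn -0.001 gap 0.0596 t 22.1667 [ 0.6138 -0.0288  0.0983] [-0.4 -0.5  2. ]
```

```bash
python3 -m inch '[[[0,0,0.1],0,4.5],[[0,0,0],0,4.5],[[0,0,0],0,7.5],[[0,0,0],0,7.5],[[0,0,0],0,7.5],[[0,0,0],0,7.5],[[0,0,-2],0,7.5],[[0,0,-4],0,7.5],[[0,0,-4],0,7.5],[[0,0,-2],0,5]]'
python3 -m inch '[[[-3.8,0,-0.5],0,0],[[-3.8,0,-0.5],0,0],[[-3.8,0,0],0,0],[[-3.8,0,0],0,0],[[0,0,0],0,0],[[0,0,0],0,0],[[0,0,0],0,0]]'
python3 -c "
from h import *
to(.4696,-.038,.115,-86.5)
a=grab_frame('wrist');b=grab_frame('scene');cv2.imwrite('pics/v5.png',cv2.resize(np.hstack([a,b]),(800,300)))
cv2.imwrite('pics/w5.png',a);s=grab_frame('side')[120:270,150:350]
cv2.imwrite('pics/v5.png',np.hstack([a[:,60:460],cv2.resize(s,(400,384))]))"
```

```text
clock: 23.0
eef_pos: [0.6146, -0.0289, 0.221]
tcp_rot: [1.0, 0.03, 0.003, 0.0]
contact_force: [1.2, 0.1, -0.1]
finger_gap: 0.0729
gripper_force: 0.0
clock: 23.58
eef_pos: [0.4619, -0.0379, 0.2268]
tcp_rot: [1.0, 0.03, 0.001, -0.0]
contact_force: [1.6, 0.7, -0.7]
finger_gap: 0.0297
gripper_force: 0.0
tool cm [ 0.74  0.06 11.18] yawY -86.5 turn -0.0 gap 0.0297 t 23.5833 [ 0.4619 -0.0379  0.2268] [ 1.6  0.7 -0.7]
```

View pics/v5.png

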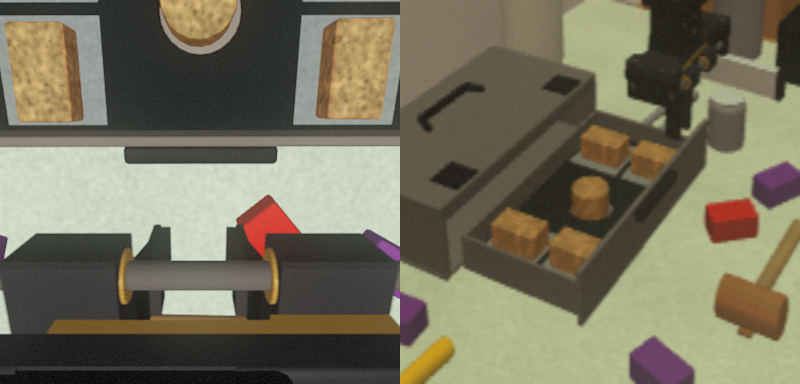

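The pad sits in the hollow, its rim visible around the disc at (200,40) in the left half. All four blocks are in place. The lip's front edge is centred at wrist (261,162).

```bash
python3 -c "
from h import *
print(at('wrist',261,162,.066),at('wrist',261,162,.059),'red',[at('wrist',60+u,v,.02) for u,v in((268,195),(240,222),(300,235))])"
```

```text
[ 0.4907 -0.0389  0.066 ] [ 0.4894 -0.039   0.059 ] red [array([ 0.4539, -0.1069,  0.02  ]), array([ 0.4244, -0.0824,  0.02  ]), array([ 0.4141, -0.1441,  0.02  ])]
```

```bash
python3 -m inch '[[[0,0,3.5],0,0],[[0,0,3.5],0,0],[[0,0,2.5],0,0],[[0,0,1.2],0,0],[[0,0,0],0,0],[[0,0,0],0,0],[[0.5,0,0],0,0],[[0.5,0,0],0,0],[[0.5,0,0],0,0],[[0.5,0,0],0,0]]'
python3 -c "
from h import *
to(.69,-.025,.12,-86.5)"
python3 -m inch '[[[0.7,0,0],0,0],[[1,0,0],0,0],[[1,0,0],0,0],[[1,0,0],0,0],[[1,0,0],0,0],[[1,0,0],0,0],[[1,0,0],0,0],[[1,0,0],0,0],[[1,0,0],0,0],[[1,0,0],0,0]]'
python3 -c "
from h import *
to(.69,-.025,.12,-86.5)"
```

```text
clock: 24.57
eef_pos: [0.4822, -0.0367, 0.1202]
tcp_rot: [1.0, 0.03, 0.0, 0.0]
contact_force: [-1.0, -0.3, 1.7]
finger_gap: 0.0006
gripper_force: 0.9
tool cm [20.81  0.09  0.04] yawY -86.5 turn -0.0 gap 0.0006 t 24.5667 [ 0.4822 -0.0367  0.1202] [-1.  -0.3  1.7]
clock: 25.4
eef_pos: [0.579, -0.0307, 0.1192]
tcp_rot: [1.0, 0.03, -0.0, 0.0]
contact_force: [-2.6, 0.4, 1.1]
finger_gap: 0.0006
gripper_force: 1.1
tool cm [11.11  0.1  -0.08] yawY -86.5 turn -0.0 gap 0.0006 t 25.4 [ 0.579  -0.0307  0.1192] [-2.6  0.4  1.1]
```

```bash
python3 -m inch '[[[1,0,0],0,0],[[1,0,0],0,0],[[1,0,0],0,0],[[1,0,0],0,0],[[1,0,0],0,0],[[1,0,0],0,0],[[1,0,0],0,0],[[1,0,0],0,0],[[0.7,0,0],0,0],[[0.5,0,0],0,0]]'
python3 -m inch '[[[0.4,0,0],0,0],[[0.3,0,0],0,0],[[0.3,0,0],0,0],[[0,0,0],0,0]]'
python3 -c "
from h import *
to(.69,-.025,.12,-86.5)"
```

```text
clock: 26.23
eef_pos: [0.671, -0.0251, 0.1191]
tcp_rot: [1.0, 0.03, 0.0, -0.0]
contact_force: [-2.6, 0.9, 1.3]
finger_gap: 0.0005
gripper_force: 1.0
clock: 26.57
eef_pos: [0.6805, -0.0247, 0.1193]
tcp_rot: [1.0, 0.03, 0.001, 0.0]
contact_force: [0.2, 0.1, -1.7]
finger_gap: 0.0003
gripper_force: 0.0
tool cm [ 0.95  0.09 -0.07] yawY -86.5 turn -0.0 gap 0.0003 t 26.5667 [ 0.6805 -0.0247  0.1193] [ 0.2  0.1 -1.7]
```

```bash
python3 -m inch '[[[0.4,0,0],0,0],[[0.3,0,0],0,0],[[0.3,0,0],0,0],[[0.3,0,0],0,0],[[0,0,0],0,0]]'
python3 -m inch '[[[0.3,0,0],0,0],[[0.2,0,0],0,0],[[0.2,0,0],0,0]]'
python3 -m inch '[[[0.2,0,0],0,0],[[0,0,0],0,0]]'
```

```text
clock: 26.98
eef_pos: [0.6938, -0.024, 0.1194]
tcp_rot: [1.0, 0.03, 0.001, 0.0]
contact_force: [-0.4, -0.5, 0.5]
finger_gap: 0.0001
gripper_force: 0.0
clock: 27.23
eef_pos: [0.6971, -0.0238, 0.1193]
tcp_rot: [1.0, 0.03, -0.004, -0.0]
contact_force: [-15.9, 0.1, 11.7]
finger_gap: 0.0005
gripper_force: 7.6
clock: 27.4
eef_pos: [0.6974, -0.0238, 0.1193]
tcp_rot: [1.0, 0.03, -0.006, -0.0]
contact_force: [-16.8, 0.3, 11.3]
finger_gap: 0.0001
gripper_force: 8.4
```

```bash
python3 -m inch '[[[-1.5,0,0],0,0],[[-2.5,0,0],0,0],[[-3.5,0,-2],0,0],[[-3.5,0,-2],0,0],[[-3.5,0,-3],0,0],[[-3.5,0,-3],0,0],[[-2,0,-3],0,0],[[0,0,0],0,0],[[0,0,0],0,0]]'
python3 -c "
from h import *
a=grab_frame('wrist');b=grab_frame('scene');s=grab_frame('side')
o=get_obs()
cv2.imwrite('pics/v6.png',cv2.resize(np.hstack([b,s]),(800,300)))
for i in(261,):print(o['clock'],o['eef_pos'],o['contact_force'])
cv2.imwrite('pics/v6.png',np.hstack([a[:,60:460],cv2.resize(b[100:,150:450],(400,384))]))"
```

```text
clock: 28.15
eef_pos: [0.5099, -0.0353, 0.2465]
tcp_rot: [1.0, 0.03, 0.004, -0.0]
contact_force: [-0.3, -0.2, 0.1]
finger_gap: 0.0006
gripper_force: 0.0
28.3 [ 0.5091019  -0.03496495  0.24265474] [-0.41477106 -0.28188161 -1.10738477]
```

View pics/v6.png

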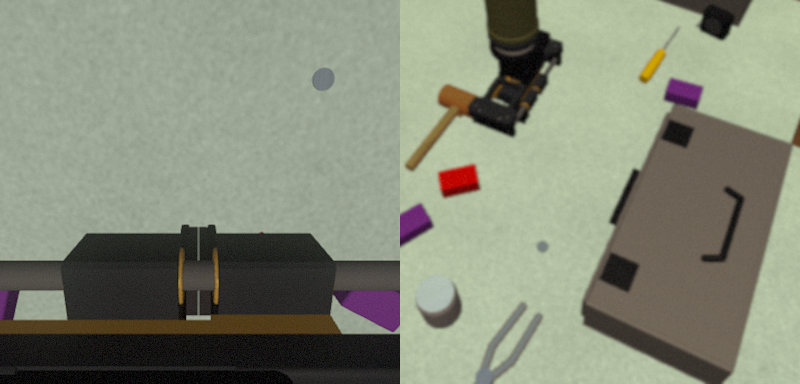

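The drawer's front panel is flush with the toolbox. The tin, screwdriver and pliers have not moved, and the arm is clear.

```bash
python3 -c "
from workcell import *
print(close_job())"
```

```text
the job is handed in; nothing more can be done
None
```

I spread the four blocks one to each grey square, set the pad in the hollow, pushed the drawer to its stop and handed the job in at about 28 s; the tin, screwdriver and pliers look unmoved, and no verdict came back.

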